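# Open the blue test set and lock its lid stay

### The job

Open the bench test set with the blue lid: raise the lid by its yellow bar handle until its folding stay is almost straight, then press the red pad at the stay's elbow down past straight to its stop, so that the stay is locked and holds the lid up by itself. Leave the grey-lidded test set shut and do not knock over or shove the black-and-blue capacitor can standing between the two.

Things in the scene. Friction and masses are not known exactly. Their poses are not given: they have to be found in the camera images.
- blue_hinge (a point): Middle of the hinge line of the blue-lidded test set, 80 mm above the table, on the fixed black case (200 mm deep, 220 wide, 80 high), which stands left or right, turned up to 12 degrees. Axes: x level from the case's front to its back (away from the robot), y left along the hinge, z up. The case front is at x = -200 mm; the lid, a 26 mm deep blue shell, swings up about y.
- blue_handle (a point): Centre of the blue lid's yellow round bar handle, 12 mm thick, parallel to the hinge, 86 mm clear between two steel arms, 45 mm in front of the lid's front edge, free all round. It turns with the lid: shut, it is 245 mm in front of the hinge line and 12 mm above it (92 mm above the table); at lid 1.17 rad, 84 mm in front and 230 mm above.
- blue_pad (a point): Centre of the red pad (cylinder along y, diameter 26, 30 mm long) on the elbow of the blue lid's stay, 149 mm right (-y) of mid-hinge. The elbow circles at 50 mm about a pivot on the case 160 mm in front of the hinge line, level with it. In front of / above the hinge line: lid shut 171 / 49 mm, lid at 1.17 rad 128 / 38, locked 114 / 20. A 103 mm link joins it to the lid. A few N press it down.
- blue_lid (a joint): Angle of the blue lid in rad: 0 shut, growing as it rises. The stay is straight at 1.23, which is as far as the lid goes. Let go below about 1.0 rad the lid may fall shut; higher up the drag of the hinge just holds it for the moment, not against a nudge, until the stay is locked. Locked, it reads about 1.22.
- blue_elbow (a joint): Elbow of the blue lid's two-part steel stay in rad: 0 with the lid shut, growing as the stay unfolds; about 1.75 with the lid at 1.17 rad, 2.28 when the stay is straight, 2.45 at the stop a little past straight, where it is locked.
- grey_lid (a joint): Angle in rad of the lid of the other test set, the same in every way but with a light grey lid: 0 shut. It must stay shut.
- capacitor_center (a point): Centre of a loose black capacitor can with a broad blue band and a pale top, standing upright (z up), 52 mm in diameter and 85 mm high, in the gap between the test sets; a bystander.

How it is judged:
By the outcome, as a careful person would: the job done as asked, in the order asked, and still so for the second after the job is handed in, with the robot touching nothing.
It also fails if it takes over 48 s, if anything falls off the work surface, if the arm or the gripper's body presses on something with over 40 N, if the wrist force passes 120 N, or if a joint passes its speed limit or range.

### The arm

A 7-joint arm with a two-finger parallel gripper is mounted at the origin on the work surface. World frame = base frame: x ahead of the robot, y to its left, z up, the work surface at z = 0. Lengths are in m, angles in rad, forces in N, time in s.
With the tool pointing down it reaches from about 0.4 to 0.875 m from the base axis. Payload 19.3 kg.
Tool frame: the origin (TCP) lies midway between the tips of the shut fingers; the grasp point (between the pads) lies 19 mm behind it; z points along the fingers, y is the line along which they close (so a half turn about z gives the same grasp; the last joint's range is limited). The gripper opens to 85 mm and grips with 20 to 120 N. Pads are 22 mm wide; open, the fingers measure 114 mm over their backs; the gripper's body (76 mm by 85 mm) begins 54 mm behind the grasp point. The pads swing forward as they close: fully open they stand 13 mm farther back than shut.
Start: joints at [1.225, 0.521, -0.036, 1.599, 0.021, 1.021, -0.113], TCP at [0.17, -0.601, 0.231] pointing down, gripper open.
Joint ranges: [-2.91, 2.91], [-0.3, 2.13], [-1.5, 1.42], [0.17, 2.43], [-1.26, 4.41], [0.16, 1.93], [-2.52, 2.52]. Speed limits (rad/s): [1.89, 1.89, 2.39, 2.39, 3.01, 3.01, 3.01].

### API

Orientations are given as [roll, pitch, yaw] about the fixed x, y, z axes, in that order (R = Rz(yaw) Ry(pitch) Rx(roll)).
In Python, from workcell import * gives the robot as it stands. The module is installed in compiled form; this text tells all that it offers.
- The arm moves only by the tool play_rows, never from a script. Its argument "deltas" is a list of rows, each a list of 7 numbers: the shift along the tool's x, y, z in units of 500 mm (1.0 is 500 mm), then the turn, a rotation vector about the tool's x, y, z in units of 120 degrees (1.0 is 120 degrees), then the closure, from 0 (fully open) to 1 (shut). A call has 1 to 10 rows; each row is the pose to reach, as a shift and turn from the pose commanded when the call began, along the tool's axes at that moment; what a row does not reach only later rows make up. A row lasts 1/10 s, in which the tool goes at most 50 mm and 8.59 degrees, less where a joint would pass 70% of its speed; a pose out of reach is approached as far as the arm can. A call with a number of a shift or a turn outside -1 to 1 is refused whole. A call with a gripper value outside its range is refused whole. The fingers move at their own pace and stop on an object; "newtons" is the grip in N (left out, the last holds). Time passes only in rows, so rows that repeat a pose let the fingers close. It gives the time, the measured TCP pose, the force, the opening and the grip force at its end, in the units of the state.
- observe(): the state, without advancing time (a new reading comes with each control period).
- grab_frame(name): name is "side" or "top"; returns the picture (420x560x3 uint8, red, green, blue); there is no depth.
- get_calibration(name): a dict with "fovy" (degrees; the focal length in pixels is half the picture's height over the tangent of half this angle, whatever the lens; pixels are square), "cx", "cy" (the principal point, pixels), "k1" (the pictures are not rectified: a ray, as slopes to the right and down, at radius r is drawn at 1 + k1 r^2 times it, then the intrinsics apply), "xyz" and "rotation" of the camera in the world. Camera axes: x right, y down, z forward; pixel columns grow to the right and rows downward; lengths in m; the calibration is good to about 2 mm. A picture is of the moment at which its call begins. get_calibration takes no time and is no camera call.
- job_done(): hands the job in; it is judged then, once.
The state is a dict: "clock": time; "qpos": joint angles; "qd": joint speeds; "joint_efforts": joint torques, N m; "position": TCP position; "tool_rot": TCP orientation; "force": force on the tool from outside, world axes, zero at the start; "moment": the same for the moment, N m; "grip_width": finger opening in m; "finger_force": force on a finger pad.
Only numpy, scipy, OpenCV 4.12 (cv2) and the standard library are available. Lean on these libraries where they do the work, as an engineer would, in place of code of your own. Each camera call takes 0.05 s, during which the arm holds its last target. There are 200 camera calls.

## Working session

There is one attempt and no reset: what is moved stays moved. The work goes in short steps, Python scripts to look and compute and a tool call to move; the robot and the scene stay as the last step left them, time stands still between calls to the robot, and variables do not carry over. Pictures are saved under pics/ and viewed, at most 10 in all, crops included, and the job is handed in when it is done.

Besides the shell and the picture viewer there is one more tool, called after "Emit:" as name([rows], argument=value, ...), one row to a line, values as JSON. play_rows: Moves the arm, as the interface text tells. Its arguments: {"type":"object","properties":{"deltas":{"type":"array"},"newtons":{"type":"number"}},"required":["deltas"]}

```bash
mkdir -p pics; python3 - <<'E'
from workcell import *
import cv2,numpy as np
s=observe();print({k:np.round(v,3) for k,v in s.items()})
for n in("side","top"):
    f=grab_frame(n);cv2.imwrite(f"pics/{n}0.png",f[:,:,::-1]);print(n,get_calibration(n))
E
```

```text
{'clock': np.float64(0.0), 'qpos': array([ 1.225,  0.522, -0.036,  1.6  ,  0.021,  1.021, -0.113]), 'qd': array([ 0.001,  0.   , -0.001,  0.001, -0.   , -0.001,  0.001]), 'joint_efforts': array([-0.0000e+00, -9.2713e+01,  1.9800e+00, -3.6994e+01,  1.8000e-02,
        8.0000e-03, -0.0000e+00]), 'position': array([ 0.17 , -0.601,  0.231]), 'tool_rot': array([-3.14 ,  0.   ,  0.276]), 'force': array([-0.181,  0.86 ,  0.049]), 'moment': array([ 0.014, -0.019, -0.03 ]), 'finger_force': np.float64(0.0), 'grip_width': np.float64(0.086)}
side {'fovy': 44.52313223385352, 'cx': 276.9313095172841, 'cy': 193.85279117346474, 'k1': -0.026962874914002795, 'xyz': array([-0.04464366,  0.50311108,  1.13981706]), 'rotation': array([-2.44823579e+00,  1.99866742e-03, -2.36432301e+00])}
top {'fovy': 50.34568046607895, 'cx': 279.25748842630117, 'cy': 211.4105486832206, 'k1': 0.033572150164288446, 'xyz': array([ 0.46959618, -0.06674557,  1.08359663]), 'rotation': array([-3.06493968, -0.02257431, -1.55434043])}
```

View pics/top0.png

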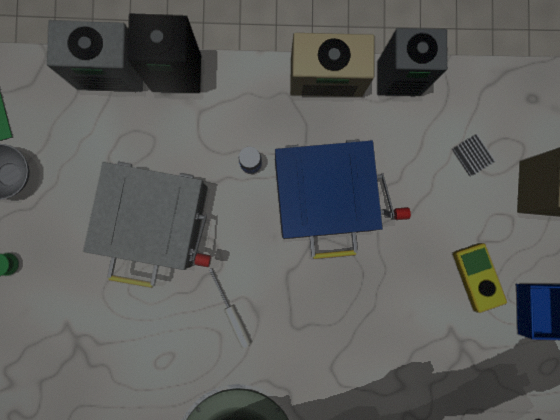

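View pics/side0.png

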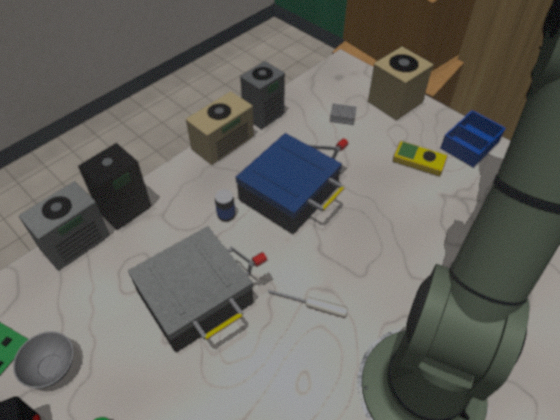

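The top view shows the blue set right of the can, with its handle at about (335,254) and red pad at (402,213). The can is at (250,160), and the grey set is on the left. Next I'll compute positions.

```bash
cat > h.py <<'E'
from workcell import *
import cv2,numpy as np
from scipy.spatial.transform import Rotation as R
def ray(n,uv):
    c=get_calibration(n);f=210/np.tan(np.radians(c["fovy"])/2)
    K=np.array([[f,0,c["cx"]],[0,f,c["cy"]],[0,0,1]])
    p=cv2.undistortPoints(np.array([[uv]],float),K,np.array([c["k1"],0,0,0,0]))[0,0]
    return c["xyz"],R.from_euler("xyz",c["rotation"]).apply([p[0],p[1],1])
def onz(n,uv,z):
    o,d=ray(n,uv);return o+d*(z-o[2])/d[2]
def two(a,b):
    (o,d),(p,e)=ray("top",a),ray("side",b)
    s,t=np.linalg.lstsq(np.c_[d,-e],p-o,rcond=None)[0]
    return (o+s*d+p+t*e)/2,np.linalg.norm(o+s*d-p-t*e)
def mask(n,f,lo,hi,box):
    m=cv2.inRange(cv2.cvtColor(f,cv2.COLOR_RGB2HSV),lo,hi);k=np.zeros_like(m);x0,y0,x1,y1=box
    k[y0:y1,x0:x1]=m[y0:y1,x0:x1];return k
def big(m):
    c,_=cv2.findContours(m,cv2.RETR_EXTERNAL,cv2.CHAIN_APPROX_NONE);return max(c,key=cv2.contourArea)
Y=((20,110,90),(35,255,255));RD=((0,150,80),(8,255,255));BL=((105,120,50),(125,255,255))
E
python3 - <<'E'
from h import *
ft=cv2.imread("pics/top0.png")[:,:,::-1].copy();fs=cv2.imread("pics/side0.png")[:,:,::-1].copy()
def rect(n,f,c,box): 
    r=cv2.minAreaRect(big(mask(n,f,*c,box)));print(n,r);return r
a=rect("top",ft,Y,(295,235,370,275));b=rect("side",fs,Y,(300,170,360,220))
print("handle",two(a[0],b[0]),onz("top",a[0],.096))
bp=cv2.boxPoints(a);print("ends",[onz("top",p,.096).round(4) for p in bp])
a=rect("top",ft,RD,(385,200,420,225));b=rect("side",fs,RD,(330,130,355,160))
print("pad",two(a[0],b[0]),onz("top",a[0],.129))
r=cv2.minAreaRect(big(mask("top",ft,*BL,(260,130,395,245))));print(r)
P=np.array([onz("top",p,.106) for p in cv2.boxPoints(r)]);print(P.round(4))
print("cap",onz("top",(250,156),.085))
E
```

```text
top ((334.36065673828125, 253.9672393798828), (4.707858562469482, 41.28429412841797), 84.80557250976562)
side ((332.7500305175781, 197.25001525878906), (4.242640495300293, 28.991378784179688), 45.0)
handle (array([ 0.45401719, -0.2113365 ,  0.09178715]), np.float64(0.00047840682297563676)) [ 0.45390857 -0.21088628  0.096     ]
ends [array([ 0.4542, -0.165 ,  0.096 ]), array([ 0.4639, -0.2558,  0.096 ]), array([ 0.4536, -0.2568,  0.096 ]), array([ 0.4439, -0.166 ,  0.096 ])]
top ((403.0, 213.5), (9.0, 12.0), 90.0)
side ((342.5, 142.50001525878906), (5.656853675842285, 7.071067810058594), 45.0)
pad (array([ 0.54331327, -0.35191474,  0.13342963]), np.float64(0.00012692047117823064)) [ 0.54361128 -0.35328973  0.129     ]
((327.9235534667969, 188.85092163085938), (89.35816192626953, 99.3767318725586), 84.64418029785156)
[[ 0.6836 -0.0743  0.106 ]
 [ 0.709  -0.2943  0.106 ]
 [ 0.5111 -0.3129  0.106 ]
 [ 0.487  -0.0959  0.106 ]]
cap [ 0.67097784 -0.01987081  0.085     ]
```

Emit:
play_rows([
  [0.759, -0.596, 0, 0, 0, -0.669, 0.57],
  [0.759, -0.596, 0, 0, 0, -0.669, 0.57],
  [0.759, -0.596, 0, 0, 0, -0.669, 0.57],
  [0.759, -0.596, 0, 0, 0, -0.669, 0.57],
  [0.759, -0.596, 0, 0, 0, -0.669, 0.57],
  [0.759, -0.596, 0, 0, 0, -0.669, 0.57],
  [0.759, -0.596, 0, 0, 0, -0.669, 0.57],
  [0.759, -0.596, 0, 0, 0, -0.669, 0.57],
  [0.759, -0.596, 0, 0, 0, -0.669, 0.57],
  [0.759, -0.596, 0, 0, 0, -0.669, 0.57],
], newtons=40)

```text
clock: 1.1
position: [0.4557, -0.2082, 0.2314]
tool_rot: [3.141, -0.001, 1.685]
force: [-0.1, -0.6, 0.1]
grip_width: 0.0367
finger_force: 0.0
```

```bash
cat >> h.py <<'E'
A=0.107;X=np.array([np.cos(A),np.sin(A),0]);YH=np.array([-np.sin(A),np.cos(A),0]);H=np.array([.6976,-.1851,.08])
def pt(f,l,u): return H-f*X+l*YH+u*np.array([0,0,1])   # front, left, up
def delta(p,rpy=None):
    s=observe();T=R.from_euler("xyz",s["tool_rot"]);G=T if rpy is None else R.from_euler("xyz",rpy)
    return np.r_[T.inv().apply(p-s["position"])/.5,(T.inv()*G).as_rotvec()/np.radians(120)].round(3)
E
python3 - <<'E'
from h import *
s=observe();print({k:np.round(s[k],3) for k in("clock","position","tool_rot","grip_width","qpos")})
h=pt(.245,0,.012);print(h)
for z in(.13,.072): print(delta([h[0],h[1],z],[np.pi,0,A+np.pi/2]))
E
```

```text
{'clock': np.float64(1.1), 'position': array([ 0.456, -0.208,  0.231]), 'tool_rot': array([ 3.141e+00, -1.000e-03,  1.685e+00]), 'grip_width': np.float64(0.037), 'qpos': array([ 0.709,  0.36 , -0.506,  1.901,  0.213,  0.933,  0.217])}
[ 0.45400116 -0.21126501  0.092     ]
[-0.006 -0.004  0.203  0.    -0.     0.004]
[-0.006 -0.004  0.319  0.    -0.     0.004]
```

Emit:
play_rows([
  [-0.006, -0.004, 0.08, 0, 0, 0.004, 0.57],
  [-0.006, -0.004, 0.15, 0, 0, 0.004, 0.57],
  [-0.006, -0.004, 0.2, 0, 0, 0.004, 0.57],
  [-0.006, -0.004, 0.24, 0, 0, 0.004, 0.57],
  [-0.006, -0.004, 0.28, 0, 0, 0.004, 0.57],
  [-0.006, -0.004, 0.32, 0, 0, 0.004, 0.57],
  [-0.006, -0.004, 0.32, 0, 0, 0.004, 0.57],
  [-0.006, -0.004, 0.32, 0, 0, 0.004, 1.0],
  [-0.006, -0.004, 0.32, 0, 0, 0.004, 1.0],
  [-0.006, -0.004, 0.32, 0, 0, 0.004, 1.0],
], newtons=30)

```text
clock: 2.1
position: [0.4538, -0.2145, 0.0724]
tool_rot: [3.139, 0.001, 1.669]
force: [5.2, 2.1, -1.6]
grip_width: 0.011
finger_force: 29.3
```

```bash
python3 - <<'E'
from h import *
f=grab_frame("side");cv2.imwrite("pics/s1.png",cv2.resize(f[100:300,200:480,::-1],None,fx=2.5,fy=2.5))
s=observe();print({k:np.round(s[k],3) for k in("clock","position","tool_rot","grip_width","force","finger_force","qpos")})
p0=s["position"];h0=pt(.245,0,.012)
r0=np.array([-.245,.012])
for th in np.arange(.1,1.18,.0535):
    c,q=np.cos(th),np.sin(th);x=r0[0]*c+r0[1]*q;z=-r0[0]*q+r0[1]*c
    d=pt(-x,0,z)-h0
    print(round(th,3),delta(p0+d)[:3])
E
```

```text
{'clock': np.float64(2.15), 'position': array([ 0.454, -0.215,  0.072]), 'tool_rot': array([3.139e+00, 1.000e-03, 1.669e+00]), 'grip_width': np.float64(0.011), 'force': array([ 4.916,  1.365, -0.838]), 'finger_force': np.float64(29.357), 'qpos': array([ 0.617,  0.597, -0.39 ,  2.03 ,  0.397,  0.584,  0.051])}
0.1 [ 0.     0.005 -0.049]
0.154 [ 0.     0.01  -0.075]
0.207 [ 0.     0.016 -0.1  ]
0.26 [ 0.     0.023 -0.125]
0.314 [ 0.     0.032 -0.15 ]
0.367 [ 0.     0.042 -0.174]
0.421 [ 0.     0.053 -0.198]
0.474 [ 0.     0.066 -0.221]
0.528 [ 0.001  0.079 -0.243]
0.581 [ 0.001  0.094 -0.265]
0.635 [ 0.001  0.111 -0.286]
0.688 [ 0.001  0.128 -0.306]
0.742 [ 0.001  0.146 -0.324]
0.795 [ 0.001  0.165 -0.342]
0.849 [ 0.001  0.185 -0.359]
0.902 [ 0.002  0.206 -0.375]
0.956 [ 0.002  0.228 -0.39 ]
1.009 [ 0.002  0.251 -0.403]
1.063 [ 0.002  0.274 -0.415]
1.116 [ 0.002  0.298 -0.426]
1.17 [ 0.003  0.322 -0.436]
```

View pics/s1.png

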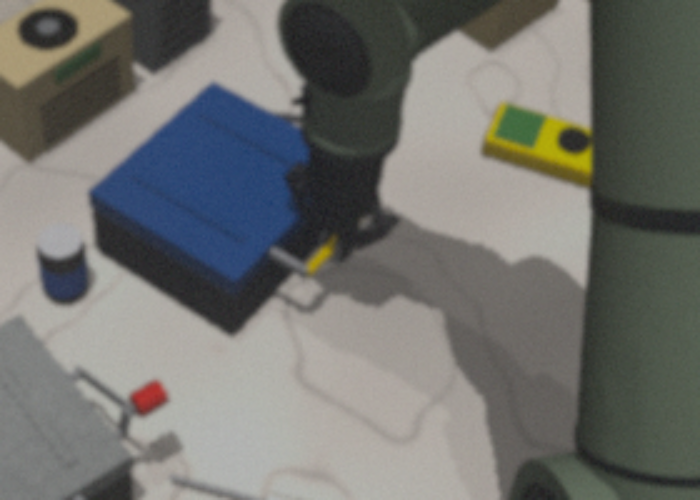

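The crop shows the fingers closed on the yellow bar at about (320,255), with an opening of 11 mm. Next I'll raise the lid along its arc.

Emit:
play_rows([
  [0, 0.002, -0.025, 0, 0, 0, 1],
  [0, 0.005, -0.05, 0, 0, 0, 1],
  [0, 0.01, -0.075, 0, 0, 0, 1],
  [0, 0.016, -0.1, 0, 0, 0, 1],
  [0, 0.023, -0.125, 0, 0, 0, 1],
  [0, 0.032, -0.15, 0, 0, 0, 1],
  [0, 0.042, -0.174, 0, 0, 0, 1],
  [0, 0.053, -0.198, 0, 0, 0, 1],
  [0, 0.066, -0.221, 0, 0, 0, 1],
  [0, 0.079, -0.243, 0, 0, 0, 1],
])

```text
clock: 3.15
position: [0.4947, -0.21, 0.1944]
tool_rot: [3.136, 0.0, 1.67]
force: [27.3, 0.6, -21.4]
grip_width: 0.0108
finger_force: 30.5
```

```bash
python3 - <<'E'
from h import *
f=grab_frame("side");cv2.imwrite("pics/s2.png",cv2.resize(f[60:260,180:460,::-1],None,fx=2.5,fy=2.5))
s=observe();print({k:np.round(s[k],3) for k in("clock","position","tool_rot","grip_width","force","moment","finger_force")})
p0=np.array([.4538,-.2145,.0724]);h0=pt(.245,0,.012)
r0=np.array([-.245,.012])
for th in (*np.arange(.528,1.18,.0535),1.17,1.185):
    c,q=np.cos(th),np.sin(th);x=r0[0]*c+r0[1]*q;z=-r0[0]*q+r0[1]*c
    print(round(th,3),delta(p0+pt(-x,0,z)-h0)[:3])
E
```

```text
{'clock': np.float64(3.2), 'position': array([ 0.496, -0.21 ,  0.196]), 'tool_rot': array([3.134e+00, 1.000e-03, 1.670e+00]), 'grip_width': np.float64(0.011), 'force': array([14.182,  2.471, -9.952]), 'moment': array([ 0.447, -2.643,  0.092]), 'finger_force': np.float64(30.867)}
0.528 [-0.    -0.006  0.003]
0.582 [-0.     0.009 -0.018]
0.635 [-0.     0.025 -0.039]
0.688 [ 0.     0.042 -0.059]
0.742 [ 0.     0.061 -0.077]
0.796 [ 0.     0.08  -0.095]
0.849 [ 0.     0.1   -0.112]
0.902 [ 0.001  0.121 -0.128]
0.956 [ 0.001  0.143 -0.142]
1.01 [ 0.001  0.166 -0.155]
1.063 [ 0.001  0.189 -0.167]
1.116 [ 0.001  0.213 -0.178]
1.17 [ 0.001  0.237 -0.188]
1.17 [ 0.001  0.237 -0.188]
1.185 [ 0.002  0.244 -0.19 ]
```

View pics/s2.png

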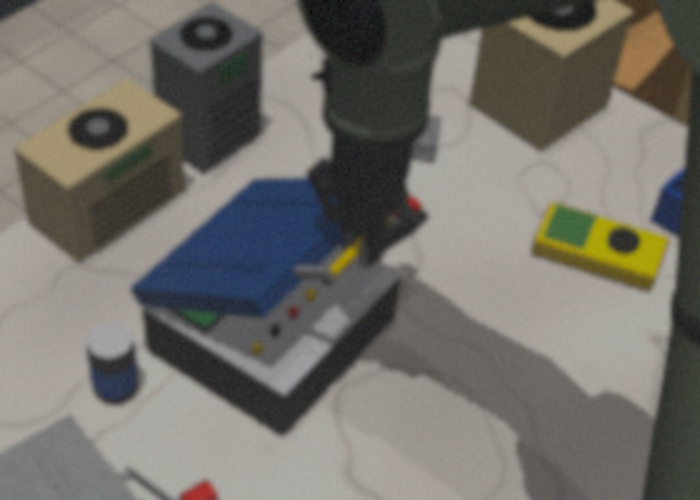

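The lid is following, with the bar in the fingers at (345,255) in the crop. I'll continue to about 1.17 rad, with a slight bias inward.

Emit:
play_rows([
  [0, 0.018, -0.02, 0, 0, 0, 1],
  [0, 0.034, -0.041, 0, 0, 0, 1],
  [0, 0.051, -0.06, 0, 0, 0, 1],
  [0, 0.069, -0.078, 0, 0, 0, 1],
  [0, 0.088, -0.096, 0, 0, 0, 1],
  [0, 0.108, -0.112, 0, 0, 0, 1],
  [0, 0.129, -0.128, 0, 0, 0, 1],
  [0, 0.151, -0.142, 0, 0, 0, 1],
  [0, 0.174, -0.154, 0, 0, 0, 1],
  [0, 0.196, -0.166, 0, 0, 0, 1],
])

```text
clock: 4.2
position: [0.5892, -0.2002, 0.2778]
tool_rot: [-3.141, -0.0, 1.669]
force: [-8.4, 6.7, 9.2]
grip_width: 0.0108
finger_force: 32.3
```

```bash
python3 - <<'E'
from h import *
s=observe();print({k:np.round(s[k],3) for k in("clock","position","tool_rot","grip_width","force","moment","finger_force")})
p0=np.array([.4538,-.2145,.0724]);h0=pt(.245,0,.012)
r0=np.array([-.245,.012])
for th in (1.063,1.116,1.17,1.185,1.2):
    c,q=np.cos(th),np.sin(th);x=r0[0]*c+r0[1]*q;z=-r0[0]*q+r0[1]*c
    print(round(th,3),delta(p0+pt(-x,0,z)-h0)[:3])
E
```

```text
{'clock': np.float64(4.2), 'position': array([ 0.589, -0.2  ,  0.278]), 'tool_rot': array([-3.141, -0.   ,  1.669]), 'grip_width': np.float64(0.011), 'force': array([-8.383,  6.696,  9.158]), 'moment': array([1.492, 1.825, 0.181]), 'finger_force': np.float64(32.322)}
1.063 [ 0.     0.    -0.005]
1.116 [ 0.001  0.024 -0.016]
1.17 [ 0.001  0.049 -0.026]
1.185 [ 0.001  0.056 -0.028]
1.2 [ 0.001  0.063 -0.031]
```

Emit:
play_rows([
  [0, 0.012, -0.007, 0, 0, 0, 1],
  [0, 0.024, -0.014, 0, 0, 0, 1],
  [0, 0.036, -0.019, 0, 0, 0, 1],
  [0, 0.048, -0.023, 0, 0, 0, 1],
  [0, 0.051, -0.025, 0, 0, 0, 1],
  [0, 0.051, -0.025, 0, 0, 0, 1],
  [0, 0.051, -0.025, 0, 0, 0, 1],
])

```text
clock: 4.9
position: [0.6146, -0.1975, 0.2888]
tool_rot: [-3.141, -0.001, 1.669]
force: [0.1, 6.3, -4.0]
grip_width: 0.011
finger_force: 31.3
```

```bash
python3 - <<'E'
from h import *
f=grab_frame("side");cv2.imwrite("pics/s3.png",cv2.resize(f[40:240,180:460,::-1],None,fx=2.5,fy=2.5))
f=grab_frame("top");cv2.imwrite("pics/t3.png",cv2.resize(f[100:300,240:520,::-1],None,fx=2.5,fy=2.5))
s=observe();print({k:np.round(s[k],3) for k in("clock","position","tool_rot","grip_width","force","moment","finger_force")})
b=s["position"]+[0,0,.0196]-H;print("bar front/up",-b@X,b[2],"theta",np.arctan2(b[2],-b@X)-np.arctan2(.012,.245),np.hypot(b[2],b@X))
E
```

```text
{'clock': np.float64(5.0), 'position': array([ 0.615, -0.198,  0.289]), 'tool_rot': array([-3.141e+00, -1.000e-03,  1.669e+00]), 'grip_width': np.float64(0.011), 'force': array([ 0.427,  6.43 , -3.206]), 'moment': array([1.205, 0.015, 0.154]), 'finger_force': np.float64(31.309)}
bar front/up 0.08379306157055756 0.228411342840378 theta 1.1702480644486486 0.24329615431714482
```

View pics/s3.png

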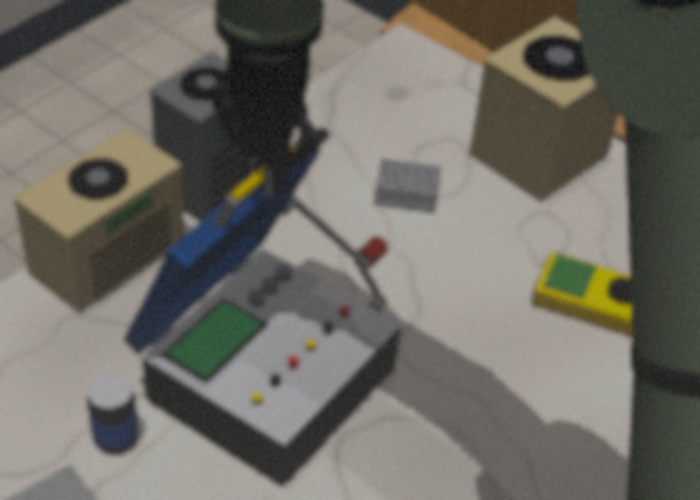

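View pics/t3.png

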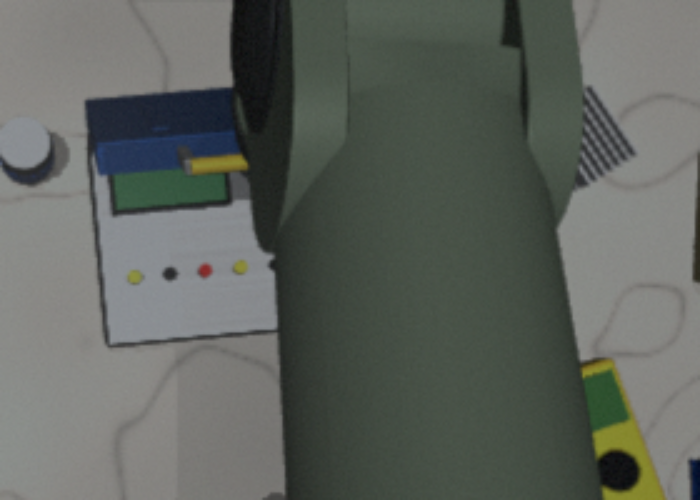

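Lid is at 1.17 rad with the stay nearly straight and the red pad at crop (375,250). Now I'll release and rise.

Emit:
play_rows([
  [0, 0, 0, 0, 0, 0, 0.85],
  [0, 0, 0, 0, 0, 0, 0.7],
  [0, 0, 0, 0, 0, 0, 0.6],
  [0, 0, 0, 0, 0, 0, 0.57],
  [0, 0, -0.04, 0, 0, 0, 0.57],
  [0, 0, -0.1, 0, 0, 0, 0.57],
  [0, 0, -0.17, 0, 0, 0, 0.57],
  [0, 0, -0.17, 0, 0, 0, 0.57],
])

```text
clock: 5.8
position: [0.616, -0.1987, 0.3779]
tool_rot: [3.136, 0.002, 1.668]
force: [1.2, 0.8, 0.1]
grip_width: 0.0367
finger_force: 0.0
```

```bash
python3 - <<'E'
from h import *
f=grab_frame("side");cv2.imwrite("pics/s4.png",cv2.resize(f[40:240,180:460,::-1],None,fx=2.5,fy=2.5))
s=observe();print({k:np.round(s[k],3) for k in("clock","position","tool_rot","grip_width","force")})
r=cv2.minAreaRect(big(mask("side",f,*RD,(320,125,350,160))));q=onz("side",r[0],.118);print(r,q,pt(.128,-.149,.038))
G=R.from_rotvec(X*np.radians(12))*R.from_rotvec(-YH*np.radians(15))*R.from_euler("xyz",[np.pi,0,A+np.pi/2])
print(G.as_matrix().round(2));g=G.as_euler("xyz");print(g)
for u in(.28,.09,.05,.02): p=pt(.13,-.154,u);print(u,p,delta(p,g))
E
```

```text
{'clock': np.float64(5.85), 'position': array([ 0.615, -0.199,  0.375]), 'tool_rot': array([3.138e+00, 1.000e-03, 1.668e+00]), 'grip_width': np.float64(0.037), 'force': array([ 0.134, -0.354, -0.613])}
((329.26922607421875, 139.15382385253906), (2.773500919342041, 4.714951992034912), 56.3099365234375) [ 0.58789555 -0.34901179  0.118     ] [ 0.58624463 -0.34691774  0.118     ]
[[-0.1   0.97  0.24]
 [ 0.97  0.05  0.23]
 [ 0.21  0.25 -0.94]]
[ 2.87979327 -0.20943951  1.67779633]
0.28 [ 0.58479005 -0.35210274  0.36      ] [-0.299 -0.091  0.031 -0.122  0.101  0.009]
0.09 [ 0.58479005 -0.35210274  0.17      ] [-0.299 -0.092  0.411 -0.122  0.101  0.009]
0.05 [ 0.58479005 -0.35210274  0.13      ] [-0.299 -0.092  0.491 -0.122  0.101  0.009]
0.02 [ 0.58479005 -0.35210274  0.1       ] [-0.299 -0.093  0.551 -0.122  0.101  0.009]
```

View pics/s4.png

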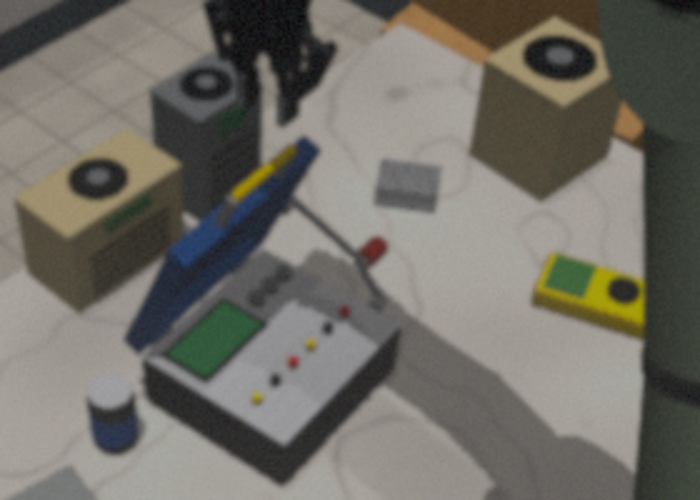

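The fingers are clear and the lid is holding, with the pad at crop (375,250) where predicted. Now I'll move sideways over the pad, tilt and shut the fingers.

Emit:
play_rows([
  [-0.1, -0.03, 0, -0.06, 0.05, 0.004, 0.57],
  [-0.2, -0.06, 0, -0.122, 0.101, 0.009, 1],
  [-0.299, -0.091, 0, -0.122, 0.101, 0.009, 1],
  [-0.299, -0.091, 0.03, -0.122, 0.101, 0.009, 1],
  [-0.299, -0.091, 0.1, -0.122, 0.101, 0.009, 1],
  [-0.299, -0.091, 0.2, -0.122, 0.101, 0.009, 1],
  [-0.299, -0.091, 0.3, -0.122, 0.101, 0.009, 1],
  [-0.299, -0.092, 0.38, -0.122, 0.101, 0.009, 1],
  [-0.299, -0.092, 0.41, -0.122, 0.101, 0.009, 1],
  [-0.299, -0.092, 0.41, -0.122, 0.101, 0.009, 1],
])

```text
clock: 6.85
position: [0.5828, -0.3514, 0.1665]
tool_rot: [2.887, -0.214, 1.677]
force: [-0.0, 0.2, 1.2]
grip_width: -0.0002
finger_force: 0.0
```

```bash
python3 - <<'E'
from h import *
f=grab_frame("side");cv2.imwrite("pics/s5.png",cv2.resize(f[40:240,180:460,::-1],None,fx=2.5,fy=2.5))
s=observe();print({k:np.round(s[k],3) for k in("clock","position","tool_rot","grip_width","force")})
g=[2.8798,-.2094,1.6778]
# pad top path: elbow on 50 mm circle from (128,38) to (114,20)
a0,a1=np.arctan2(38,32),np.arctan2(20,46)
for a in np.linspace(a0,a1,6):
    fr,up=.16-.05*np.cos(a),.05*np.sin(a)
    print(round(fr,3),round(up,3),delta(pt(fr+.003,-.153,up+.012),g))
E
```

```text
{'clock': np.float64(6.9), 'position': array([ 0.584, -0.352,  0.169]), 'tool_rot': array([ 2.884, -0.212,  1.677]), 'grip_width': np.float64(0.0), 'force': array([-0.011,  0.385,  1.55 ])}
0.128 0.038 [-0.015 -0.019  0.073 -0.002 -0.001 -0.001]
0.124 0.035 [-0.016 -0.014  0.081 -0.002 -0.001 -0.001]
0.121 0.032 [-0.018 -0.01   0.089 -0.002 -0.001 -0.001]
0.119 0.028 [-0.019 -0.006  0.097 -0.002 -0.001 -0.001]
0.116 0.024 [-0.021 -0.003  0.106 -0.002 -0.001 -0.001]
0.114 0.02 [-0.023 -0.002  0.115 -0.002 -0.001 -0.001]
```

View pics/s5.png

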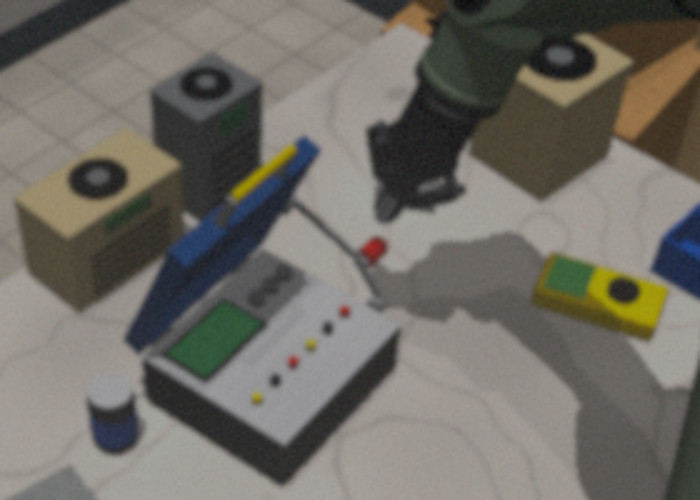

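The fingertip at crop (385,215) is just above the pad at (373,250). Next I'll press along the elbow's arc.

Emit:
play_rows([
  [-0.012, -0.017, 0.045, 0, 0, 0, 1],
  [-0.015, -0.019, 0.07, 0, 0, 0, 1],
  [-0.016, -0.014, 0.081, 0, 0, 0, 1],
  [-0.018, -0.01, 0.089, 0, 0, 0, 1],
  [-0.019, -0.006, 0.097, 0, 0, 0, 1],
  [-0.021, -0.003, 0.106, 0, 0, 0, 1],
  [-0.023, -0.002, 0.115, 0, 0, 0, 1],
  [-0.023, -0.002, 0.119, 0, 0, 0, 1],
  [-0.023, -0.002, 0.119, 0, 0, 0, 1],
])

```text
clock: 7.8
position: [0.5982, -0.3501, 0.1109]
tool_rot: [2.883, -0.21, 1.677]
force: [-9.6, 0.5, 22.3]
grip_width: -0.0001
finger_force: 12.2
```

```bash
python3 - <<'E'
from h import *
f=grab_frame("side");cv2.imwrite("pics/s6.png",cv2.resize(f[40:240,180:460,::-1],None,fx=2.5,fy=2.5))
s=observe();print({k:np.round(s[k],3) for k in("clock","position","tool_rot","force")})
b=s["position"]-H;print(-b@X,b@YH,b[2])
E
```

```text
{'clock': np.float64(7.85), 'position': array([ 0.598, -0.35 ,  0.111]), 'tool_rot': array([ 2.883, -0.21 ,  1.677]), 'force': array([-9.064,  0.069, 22.879])}
0.11649424675263012 -0.15341277786385213 0.0310004761012464
```

View pics/s6.png

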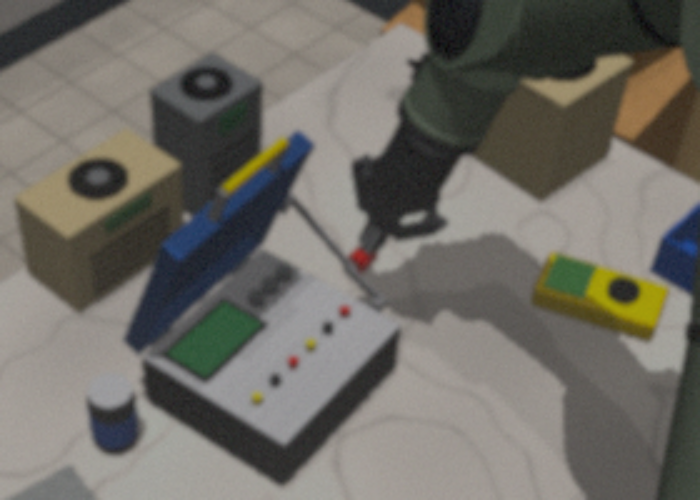

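The pad is at its stop: the force is 23 N and the tip is at the locked height. I'll back off along the tool and check.

Emit:
play_rows([
  [0, 0, -0.02, 0, 0, 0, 1],
  [0, 0, -0.08, 0, 0, 0, 1],
  [-0.02, -0.04, -0.16, 0, 0, 0, 1],
  [-0.04, -0.08, -0.24, 0, 0, 0, 1],
  [-0.08, -0.14, -0.3, 0, 0, 0, 1],
  [-0.12, -0.22, -0.32, 0, 0, 0, 1],
  [-0.16, -0.3, -0.32, 0, 0, 0, 1],
  [-0.2, -0.38, -0.32, 0, 0, 0, 1],
  [-0.2, -0.38, -0.32, 0, 0, 0, 1],
])

```text
clock: 8.75
position: [0.3808, -0.4965, 0.19]
tool_rot: [2.888, -0.213, 1.669]
force: [0.5, -0.2, 0.1]
grip_width: -0.0002
finger_force: 0.0
```

```bash
python3 - <<'E'
from h import *
f=grab_frame("side");t=grab_frame("top")
im=np.vstack([f[20:290,100:460],t[90:320,70:430]])
cv2.imwrite("pics/s7.png",cv2.resize(im[:,:,::-1],None,fx=1.19,fy=1.19))
s=observe();print({k:np.round(s[k],3) for k in("clock","position","force")})
a=cv2.minAreaRect(big(mask("side",f,*RD,(315,125,350,160))))[0]
try:
    b=cv2.minAreaRect(big(mask("top",t,*RD,(380,180,425,225))))[0];p,e=two(b,a)
except ValueError: p,e=onz("side",a,.1),0
d=p-H;print("pad front/left/up",-d@X,d@YH,d[2],e)
E
```

```text
{'clock': np.float64(8.85), 'position': array([ 0.386, -0.493,  0.192]), 'force': array([0.637, 0.143, 0.401])}
pad front/left/up 0.1143421009608287 -0.14944475577617625 0.02264929337441253 4.318111760543199e-05
```

View pics/s7.png

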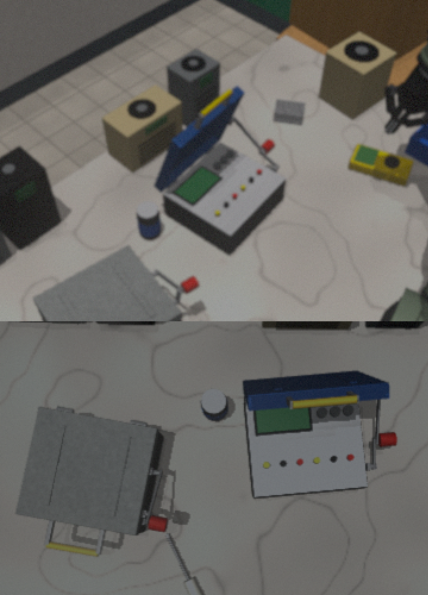

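The lid is up, with the pad measured at 114 mm in front of the hinge line and 23 mm above it. The triangulation reads a few mm high, so this matches locked. The grey lid is shut and the can is standing, so I'll hand in.

```bash
python3 -c "
from workcell import *
print(job_done())"
```

```text
the job is handed in; nothing more can be done
None
```

I raised the blue lid and pressed its stay past straight to the stop. It holds itself up, the grey test set stayed shut, the can stayed standing, and I handed the job in at about 9 s (no verdict was returned).

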